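# Stack the shelf trays in steps

### The arm

A 6-joint arm with a two-finger parallel gripper is mounted at the origin on the work surface. World frame = base frame: x ahead of the robot, y to its left, z up, the work surface at z = 0. Lengths are in m, angles in rad, forces in N, time in s.
With the tool pointing down it reaches from about 0.35 to 0.975 m from the base axis. Payload 4.9 kg.
Tool frame: the origin (TCP) lies midway between the tips of the shut fingers; the grasp point (between the pads) lies 19 mm behind it; z points along the fingers, y is the line along which they close (so a half turn about z gives the same grasp; the last joint's range is limited). The gripper opens to 85 mm and grips with 20 to 120 N. Pads are 22 mm wide; open, the fingers measure 114 mm over their backs; the gripper's body (76 mm by 85 mm) begins 54 mm behind the grasp point. The pads swing forward as they close: fully open they stand 13 mm farther back than shut.
Start: joints at [1.031, 0.053, 1.613, -0, 1.476, -0.119], TCP at [0.255, 0.57, 0.231] pointing down, gripper open.
Joint ranges: [-3.01, 3.01], [-1.01, 2.22], [0.06, 2.58], [-1.02, 4.17], [0.09, 2.62], [-3.14, 3.14]. Speed limits (rad/s): [2.57, 2.57, 3.14, 3.14, 3.14, 3.14].

### API

Orientations are given as a rotation vector (axis times angle).
In Python, from station import ctrl gives the robot as it stands.
- The arm moves only by the tool step_arm, never from a script. Its argument "targets" is a list of rows, each an object with "travel": the shift along the world's x, y, z as a fraction of full scale, a list of three; "angular": the turn, a rotation vector about the world's x, y, z as a fraction of full scale, a list of three; "gripper": the opening, from 0 (shut) to 1 (fully open). In form: [{"travel": [x, y, z], "angular": [rx, ry, rz], "gripper": gripper}, ...]. A call has 1 to 10 rows; each row is the pose to reach, as a shift and turn from the pose commanded when the call began; what a row does not reach only later rows make up. Full scale, the value 1, is 0.6 m for a shift and pi/4 rad for a turn. A row lasts 1/10 s, in which the tool goes at most 50 mm and 8.59 degrees, less where a joint would pass 70% of its speed; a pose out of reach is approached as far as the arm can. A call with a number of a shift or a turn outside -1 to 1 is refused whole. A call with a gripper value outside its range is refused whole. The fingers move at their own pace and stop on an object; "squeeze" is the grip in N (left out, the last holds). Time passes only in rows, so rows that repeat a pose let the fingers close. It gives the time, the measured TCP pose, the force, the opening and the grip force at its end, in the units of the state.
- ctrl.get_obs(): the state, without advancing time (a new reading comes with each control period).
- ctrl.get_image(name): name is "scene" or "top" or "wrist"; returns a dict with "img" (480x640x3 uint8, red, green, blue), "fx", "fy", "cx", "cy" (pixels), "rvec" (rotation vector, rad) and "tvec" (3), from world to camera coordinates, as OpenCV has them. Camera axes: x right, y down, z forward; pixel columns grow to the right and rows downward; lengths in m; the calibration is good to about 2 mm. A picture is of the moment at which its call begins. There is no depth.
- ctrl.finish_job(): hands the job in; it is judged then, once.
The state is a dict: "t": time; "q": joint angles; "dq": joint speeds; "effort": joint torques, N m; "tool_pos": TCP position; "tool_rot": TCP orientation; "contact_force": force on the tool from outside, world axes, zero at the start; "wrist_torque": the same for the moment, N m; "opening": finger opening in m; "grip_force": force on a finger pad.
Only numpy, scipy, OpenCV 4.12 (cv2) and the standard library are available. Lean on these libraries where they do the work, as an engineer would, in place of code of your own. Each camera call takes 0.05 s, during which the arm holds its last target. There are 200 camera calls.

### The job

Build a stepped stack on the bottom tray, the one with the jar and tin in it. First set the plain tray on it, shifted one step lengthwise away from the tall jar so the jar's end stays open, its feet fully home inside the rim below; then set the divided tray on the plain one, stepped back the other way so it lies straight above the bottom tray, feet fully home too. Set them down gently, leave the bottom tray where it stands with the jar upright in it, and do not disturb the mug, the cream pot or the detergent bottle.

Things in the scene. Friction and masses are not known exactly. Their poses are not given: they have to be found in the camera images.
- bottom_tray: White plastic tray standing between the other two, jar in one end, tin in the other. 160 mm long (x), 60 wide (y), 46 high, open on top; origin: centre of underside, z up. Side walls 4 mm thick, end walls 6, floor's top at z = 11. All three trays have the same outside: three feet 46 mm wide fill z = 0-7, below the 160 x 60 mm body. Loose, 0.3-0.65 kg.
- plain_tray: Middle tray: same shape, empty, no dividers; on the counter left or right of the bottom tray. Between each tray's feet (x = -79 to -33, -21 to 21, 33 to 79 mm) are two 12 mm cross grooves. Shifted 50 mm lengthwise (one step), a groove takes the end wall below, the feet drop inside the rim (3 mm play) and it rests 39 mm above the tray below. 0.12-0.26 kg; origin, axes alike.
- divided_tray: Top tray: same shape, but with three cross dividers (x = -37, 0, 37 mm) up to the rim; on the counter on the other side from the plain tray. Grip trays across their 60 mm width; either may be turned half round. Home on top, its origin is 78 mm above the bottom tray's. A tray not home stands up to 7 mm too high or tilted. 0.15-0.31 kg; origin, axes alike.
- tall_jar: amber jar with black cap, diameter 36 mm, 56 mm tall, loose, standing on the bottom tray's floor about 53 mm from its middle at either end (x about -53 or +53 mm in the tray), sticking out 21 mm above the rim; origin: centre of its underside, z up. It fits in the open end under the top tray with 11 mm to spare.
- low_tin: flat metal tin, diameter 36 mm, 18 mm tall, loose, on the bottom tray's floor at the other end from the jar, well below the rim; it stays there. Origin: centre of its underside.
- mug: blue mug, diameter 76 mm, 85 mm high, beyond the trays; leave alone. Origin: centre of its underside.
- cream_pot: white round pot with lid, diameter 72 mm, 75 mm high, beyond the trays; leave alone. Origin: centre of its underside.
- detergent: white detergent bottle with yellow cap, 70 x 110 mm, 215 mm high, far left; leave alone. Origin: centre of its underside.
Mind the look-alikes: they are no part of the job. What is shaped like the plain_tray but turquoise or yellow is not meant.

How it is judged:
On the way, in this order (a step that is already met when the one before it is completed fails the run):
1. the plain tray sits home on the bottom tray, one step away from the jar, and is let go (z of plain_tray in the frame of bottom_tray between 0.036 and 0.042 m and y of plain_tray in the frame of bottom_tray between -0.006 and 0.006 m and angle between the x axis of plain_tray and the x axis of bottom_tray, either way round below 0.13 rad and angle between plain_tray's own z axis and vertical below 0.04 rad and linear speed of plain_tray below 0.02 m/s and ((x of plain_tray in the frame of bottom_tray between 0.044 and 0.056 m and x of tall_jar in the frame of bottom_tray below -0.03 m) or (x of plain_tray in the frame of bottom_tray between -0.056 and -0.044 m and x of tall_jar in the frame of bottom_tray above 0.03 m)) and contact force between the fingers and plain_tray below 0.1 N), for 0.2 s.
2. the divided tray sits home on the plain tray, stepped back over the bottom tray, and is let go (z of divided_tray in the frame of bottom_tray between 0.075 and 0.081 m and y of divided_tray in the frame of bottom_tray between -0.01 and 0.01 m and angle between the x axis of divided_tray and the x axis of bottom_tray, either way round below 0.13 rad and angle between divided_tray's own z axis and vertical below 0.04 rad and linear speed of divided_tray below 0.02 m/s and x of divided_tray in the frame of bottom_tray between -0.01 and 0.01 m and contact force between the fingers and divided_tray below 0.1 N), for 0.2 s.
At the end, for the whole second after the job is handed in: Above the bottom tray: plain tray 39 mm (±3) up, 50 mm (±6) along away from the jar, ±6 sideways; divided tray 78 mm (±3) up, straight above ±10; both level (0.04), parallel (0.13 rad), at rest. Jar upright and tin on the bottom tray's floor; that tray within 30 mm of its start (z of plain_tray in the frame of bottom_tray between 0.036 and 0.042 m and y of plain_tray in the frame of bottom_tray between -0.006 and 0.006 m and angle between the x axis of each of plain_tray, divided_tray and the x axis of bottom_tray, either way round below 0.13 rad and angle between each of plain_tray, divided_tray's own z axis and vertical below 0.04 rad and linear speed of each of plain_tray, divided_tray, bottom_tray below 0.02 m/s and ((x of plain_tray in the frame of bottom_tray between 0.044 and 0.056 m and x of tall_jar in the frame of bottom_tray below -0.03 m) or (x of plain_tray in the frame of bottom_tray between -0.056 and -0.044 m and x of tall_jar in the frame of bottom_tray above 0.03 m)) and z of divided_tray in the frame of bottom_tray between 0.075 and 0.081 m and y of divided_tray in the frame of bottom_tray between -0.01 and 0.01 m and x of divided_tray in the frame of bottom_tray between -0.01 and 0.01 m and angle between tall_jar's own z axis and vertical below 0.1 rad and z of tall_jar in the frame of bottom_tray between 0.007 and 0.015 m and z of low_tin in the frame of bottom_tray between 0.005 and 0.017 m and distance of bottom_tray from where it was at the start of the episode below 0.03 m and angle between bottom_tray's own z axis and vertical below 0.03 rad); the robot touches nothing.
It fails at once if the mug, cream pot or detergent bottle is pushed more than 25 mm or tipped (distance of any of mug, cream_pot, detergent from where it was at the start of the episode above 0.025 m or angle between any of mug, cream_pot, detergent's own z axis and vertical above 0.35 rad).
It fails at once if the tall jar is knocked over (angle between tall_jar's own z axis and vertical above 0.6 rad).
It fails at once if a tray is dropped or rammed onto the one below (over 80 N) (contact force between plain_tray and bottom_tray above 80 N or contact force between divided_tray and plain_tray above 80 N).
It also fails if it takes over 64 s, if anything falls off the work surface, if the arm or the gripper's body presses on something with over 40 N, if the wrist force passes 120 N, or if a joint passes its speed limit or range.

## Working session

There is one attempt and no reset: what is moved stays moved. The work goes in short steps, Python scripts to look and compute and a tool call to move; the robot and the scene stay as the last step left them, time stands still between calls to the robot, and variables do not carry over. Pictures are saved under pics/ and viewed, at most 10 in all, crops included, and the job is handed in when it is done.

Besides the shell and the picture viewer there is one more tool, called after "Call:" as name(argument=value, ...) on one line, values as JSON. step_arm: Moves the arm, as the interface text tells. Its arguments: {"type":"object","properties":{"targets":{"type":"array"},"squeeze":{"type":"number"}},"required":["targets"]}

```bash
ls; mkdir -p pics
cat > h.py <<'E'
import cv2, numpy as np
from station import ctrl
def grab(n,f):
    d=ctrl.get_image(n); cv2.imwrite(f'pics/{f}.png',d['img'][:,:,::-1]); np.savez(f'pics/{f}.npz',**d); return d
def ray(d,px,z):
    R=cv2.Rodrigues(np.array(d['rvec'],float))[0]; t=np.array(d['tvec'],float).ravel()
    px=np.atleast_2d(px).astype(float)
    v=np.c_[(px[:,0]-d['cx'])/d['fx'],(px[:,1]-d['cy'])/d['fy'],np.ones(len(px))]@R
    c=-R.T@t
    return c+v*((z-c[2])/v[:,2])[:,None]
E
python3 - <<'E'
from h import *
for n in ['scene','top']:
    d=grab(n,n+'0'); R=cv2.Rodrigues(np.array(d['rvec'],float))[0]; print(n,d['fx'],-R.T@np.ravel(d['tvec']),R[2])
o=ctrl.get_obs(); print(o['t'],o['tool_pos'],o['tool_rot'],o['opening'])
E
```

```text
pics
scene 603.5284603294766 [ 1.00387267 -0.44958329  1.18096987] [-0.31410947  0.4282316  -0.84732103]
top 454.289591818637 [0.48424228 0.09791361 1.30800559] [ 0.06476455  0.02283155 -0.99763935]
0.1 [0.25500792 0.57000232 0.23017206] [-6.56032976e-01 -3.07171068e+00  2.73527594e-03] 0.0853020951655899
```

View pics/top0.png

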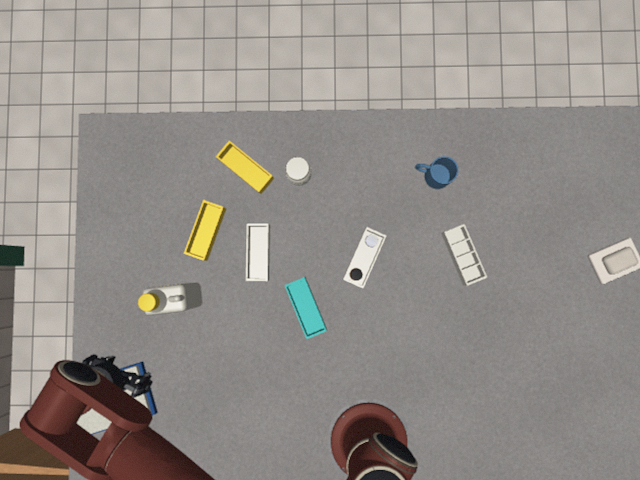

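View pics/scene0.png

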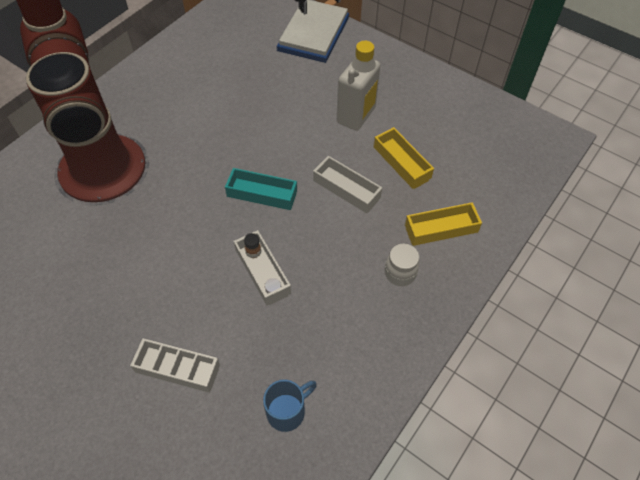

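Candidates in the top view: the white open tray at (257,252) is plain_tray. The turquoise tray at (305,307) and the yellow ones at (205,230) and (245,167) are look-alikes, and the white dish at (615,260) is something else. The white tray with jar (356,274) and tin (372,240) is bottom_tray, and the one with three dividers at (464,255) is divided_tray. I'll measure these and check them in one crop.

```bash
cat >> h.py <<'E'
def white(d,box):
    x0,y0,x1,y1=box; im=d['img'][y0:y1,x0:x1]
    hsv=cv2.cvtColor(im,cv2.COLOR_RGB2HSV)
    m=((hsv[...,1]<60)&(hsv[...,2]>150)).astype(np.uint8)
    c=max(cv2.findContours(m,cv2.RETR_EXTERNAL,cv2.CHAIN_APPROX_NONE)[0],key=cv2.contourArea)
    return cv2.convexHull(c).reshape(-1,2)+[x0,y0]
def rect(d,box,z=0.046):
    p=ray(d,white(d,box),z)[:,:2]
    (cx,cy),(w,h),a=cv2.minAreaRect((p*1000).astype(np.float32))
    if w<h: w,h,a=h,w,a+90
    a=(a+90)%180-90
    return np.round([cx,cy,w,h,a],1)
E
python3 - <<'E'
from h import *
T=dict(np.load('pics/top0.npz'));S=dict(np.load('pics/scene0.npz'))
for n,b,s in [('plain',(235,210,280,295),(305,150,390,215)),('bottom',(335,215,395,297),(225,225,300,305)),('div',(435,215,495,295),(125,330,225,395))]:
    print(n,rect(T,b),rect(S,s))
print('jar cap',ray(T,[356,274],.067),ray(S,[252,240],.067))
print('tin',ray(T,[372,240],.029))
i=T['img'][200:350,230:500,::-1]; cv2.imwrite('pics/crop0.png',cv2.resize(i,None,fx=2.9,fy=2.9,interpolation=cv2.INTER_CUBIC))
E
```

```text
plain [532.  310.2 162.5  62.8  -1.1] [530.5 306.6 159.7  59.8  -0.7]
bottom [515.4   9.4 163.7  63.8 -24.6] [514.    6.9 160.4  60.  -24.4]
div [ 521.1 -268.5  163.2   62.7   21.4] [ 520.3 -270.8  160.    60.4   21.6]
jar cap [[0.46892819 0.03453337 0.067     ]] [[0.47145652 0.02962983 0.067     ]]
tin [[ 0.56356691 -0.01350484  0.029     ]]
```

View pics/crop0.png

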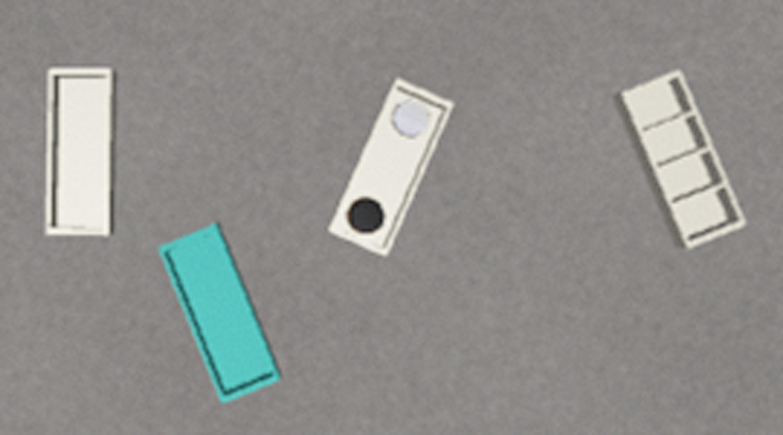

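The crop confirms it: the white tray with no dividers is on the left (plain), the jar/tin tray is in the middle with the jar at its near end, and the divided tray is on the right. Next I hover above the plain tray.

Call:
step_arm(targets=[{"travel": [0.133,-0.45,0.083],"angular": [0,0,0],"gripper": 1},{"travel": [0.133,-0.45,0.083],"angular": [0,0,0.1],"gripper": 1},{"travel": [0.133,-0.45,0.083],"angular": [0,0,0.2],"gripper": 1},{"travel": [0.133,-0.45,0.083],"angular": [0,0,0.3],"gripper": 1},{"travel": [0.133,-0.45,0.083],"angular": [0,0,0.4],"gripper": 1},{"travel": [0.458,-0.437,0.033],"angular": [0,0,0.513],"gripper": 1},{"travel": [0.458,-0.437,0.033],"angular": [0,0,0.513],"gripper": 1},{"travel": [0.458,-0.437,0.033],"angular": [0,0,0.513],"gripper": 1},{"travel": [0.458,-0.437,0.033],"angular": [0,0,0.513],"gripper": 1},{"travel": [0.458,-0.437,0.033],"angular": [0,0,0.513],"gripper": 1}])

```text
t: 1.1
tool_pos: [0.5333, 0.3062, 0.2481]
tool_rot: [-0.034, -3.139, 0.003]
contact_force: [-0.2, 0.1, -0.5]
opening: 0.0852
grip_force: 0.0
```

Call:
step_arm(targets=[{"travel": [0,0,0],"angular": [0,0,0],"gripper": 1},{"travel": [0,0,0],"angular": [0,0,0],"gripper": 1}])

```text
t: 1.3
tool_pos: [0.5292, 0.3085, 0.2509]
tool_rot: [-0.027, -3.14, -0.0]
contact_force: [0.2, -0.3, 0.6]
opening: 0.0848
grip_force: 0.0
```

```bash
cat >> h.py <<'E'
from scipy.spatial.transform import Rotation as Ro
def obs():
    o=ctrl.get_obs(); R=Ro.from_rotvec(o['tool_rot']).as_matrix()
    print('t',round(o['t'],2),'tcp',np.round(np.array(o['tool_pos'])*1000,1),'yaw_y',round(np.degrees(np.arctan2(R[1,1],R[0,1])),2),'z',np.round(R[:,2],3),'open',round(o['opening']*1000,1),'grip',round(float(np.max(o['grip_force'])),1),'F',np.round(o['contact_force'],1),'q',np.round(o['q'],2))
E
python3 - <<'E'
from h import *
obs(); d=grab('wrist','w1'); R=cv2.Rodrigues(np.array(d['rvec'],float))[0]; print(d['fx'],-R.T@np.ravel(d['tvec']),R[2])
E
```

```text
t 1.3 tcp [529.2 308.5 250.9] yaw_y 89.0 z [-0.001  0.    -1.   ] open 84.8 grip 0.0 F [ 0.2 -0.3  0.6] q [ 0.41  0.01  1.62  0.    1.51 -1.15]
346.1919331439867 [0.45385078 0.30948751 0.39301912] [ 0.29329209 -0.00557214 -0.95600664]
```

View pics/w1.png

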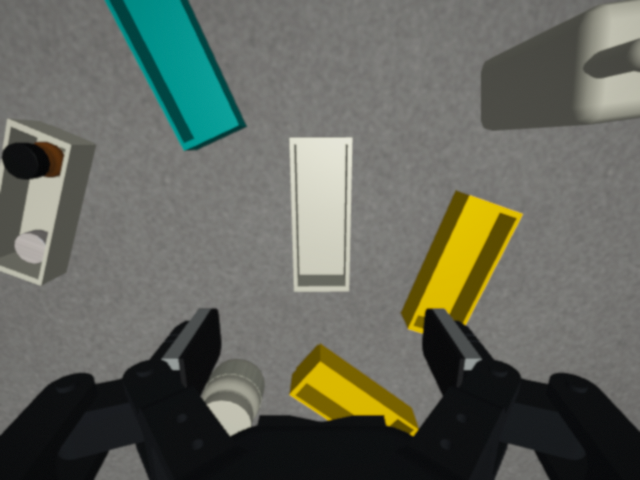

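The wrist view shows the plain tray at (321,215) between the fingers. The bottom tray is at the left edge with its jar at (30,160). Yellow, turquoise and the bottle are off to the sides. Now I measure the rim.

```bash
cat > m.py <<'E'
from h import *
W=dict(np.load('pics/w1.npz'))
h=white(W,(270,120,375,310)); print(h[:,0].min(),h[:,0].max(),h[:,1].min(),h[:,1].max())
print(rect(W,(270,120,375,310)))
E
python3 m.py
```

```text
289 352 137 291
[530.1 307.5 160.1  61.8  -0.9]
```

Call:
step_arm(targets=[{"travel": [0.0015,-0.0015,-0.08],"angular": [0,0,0],"gripper": 1},{"travel": [0.0015,-0.0015,-0.16],"angular": [0,0,0],"gripper": 1},{"travel": [0.0015,-0.0015,-0.24],"angular": [0,0,0],"gripper": 1},{"travel": [0.0015,-0.0015,-0.31],"angular": [0,0,0],"gripper": 1},{"travel": [0.0015,-0.0015,-0.36],"angular": [0,0,0],"gripper": 1},{"travel": [0.0015,-0.0015,-0.4],"angular": [0,0,0],"gripper": 1},{"travel": [0.0015,-0.0015,-0.4],"angular": [0,0,0],"gripper": 1},{"travel": [0.0015,-0.0015,-0.4],"angular": [0,0,0],"gripper": 1}])

```text
t: 2.15
tool_pos: [0.5304, 0.3081, 0.0121]
tool_rot: [0.026, 3.141, 0.001]
contact_force: [1.4, -0.2, 1.3]
opening: 0.0853
grip_force: 0.0
```

Call:
step_arm(squeeze=35, targets=[{"travel": [0,0,0],"angular": [0,0,0],"gripper": 0.75},{"travel": [0,0,0],"angular": [0,0,0],"gripper": 0.6},{"travel": [0,0,0],"angular": [0,0,0],"gripper": 0.6},{"travel": [0,0,0],"angular": [0,0,0],"gripper": 0.6},{"travel": [0,0,0],"angular": [0,0,0],"gripper": 0.6},{"travel": [0,0,0],"angular": [0,0,0],"gripper": 0.6}])

```text
t: 2.75
tool_pos: [0.5325, 0.3083, 0.0138]
tool_rot: [0.028, 3.138, 0.003]
contact_force: [-1.6, -0.4, 7.3]
opening: 0.0593
grip_force: 39.6
```

```bash
python3 -c "
from h import *
obs()"
```

```text
t 2.75 tcp [532.5 308.3  13.8] yaw_y 88.99 z [ 0.003  0.002 -1.   ] open 59.3 grip 39.6 F [-1.6 -0.4  7.3] q [ 0.4   0.25  1.78  0.    1.11 -1.15]
```

Call:
step_arm(targets=[{"travel": [0,0,0.03],"angular": [0,0,0],"gripper": 0.6},{"travel": [0,0,0.1],"angular": [0,0,0],"gripper": 0.6},{"travel": [0,-0.04,0.18],"angular": [0,0,0],"gripper": 0.6},{"travel": [0,-0.1,0.26],"angular": [0,0,0],"gripper": 0.6},{"travel": [0,-0.16,0.32],"angular": [0,0,0],"gripper": 0.6},{"travel": [0,-0.213,0.38],"angular": [0,0,0],"gripper": 0.6},{"travel": [0,-0.213,0.38],"angular": [0,0,0],"gripper": 0.6},{"travel": [0,-0.213,0.38],"angular": [0,0,0],"gripper": 0.6},{"travel": [0,-0.213,0.38],"angular": [0,0,0],"gripper": 0.6},{"travel": [0,-0.213,0.38],"angular": [0,0,0],"gripper": 0.6}])

```text
t: 3.75
tool_pos: [0.5297, 0.1803, 0.2362]
tool_rot: [-0.026, -3.137, 0.001]
contact_force: [1.1, -0.7, -1.2]
opening: 0.0597
grip_force: 38.8
```

```bash
python3 -c "
from h import *
obs(); grab('wrist','w2');obs()"
```

```text
t 3.75 tcp [529.7 180.3 236.2] yaw_y 89.05 z [-0.005 -0.001 -1.   ] open 59.7 grip 38.8 F [ 1.1 -0.7 -1.2] q [ 0.19 -0.1   1.76  0.    1.49 -1.36]
t 3.8 tcp [529.8 180.4 236.3] yaw_y 89.05 z [-0.004 -0.001 -1.   ] open 59.6 grip 38.8 F [ 0.9  0.3 -1.1] q [ 0.2  -0.1   1.76  0.    1.49 -1.36]
```

View pics/w2.png

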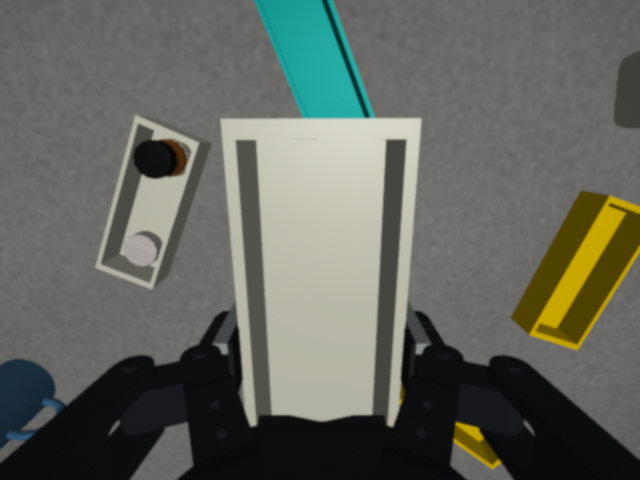

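The held tray's base-side rim edge is at row 119, columns 221–420, gripped level. The bottom tray's rim corners are near (136,116), (205,140), (97,267) and (152,288), with the jar at its near end.

```bash
cat > m.py <<'E'
from h import *
W=dict(np.load('pics/w2.npz'))
g=cv2.cvtColor(W['img'],cv2.COLOR_RGB2GRAY)
print(g[215,90:220:4]); print(g[100:130:2,320], g[130,205:240:3])
print('bottom',rect(W,(85,105,215,295)))
from scipy.optimize import brentq
f=lambda z: np.linalg.norm(np.diff(ray(W,[[220.5,119],[420.5,119]],z),axis=0))-.060
z=brentq(f,.15,.35); print('held rim z',z,ray(W,[[220.5,118.5],[420.5,118.5]],z))
for z in (.268,.270,.272,.274): print(z,ray(W,[[220.5,118.5],[420.5,118.5]],z)[:,:2].round(4).tolist())
E
python3 m.py
```

```text
[110 109 105 105 111 172  97  74  74  74 138 180 180 179 179 180 180 181
 181 181 181 175  76  75  78 114 110 106 106 109 108 111 107]
[128 128 127 128 127 127 128 126 131 176 211 212 211 211 211] [108 106 111 108 108 126 190 192 192 193 194 194]
bottom [513.    7.7 159.8  59.8 -24.6]
held rim z 0.2680066665425057 [[0.44745449 0.15111202 0.26800667]
 [0.44844932 0.21108018 0.26800667]]
0.268 [[0.4475, 0.1511], [0.4484, 0.2111]]
0.27 [[0.4476, 0.1517], [0.4486, 0.2105]]
0.272 [[0.4477, 0.1522], [0.4487, 0.21]]
0.274 [[0.4479, 0.1528], [0.4488, 0.2095]]
```

Call:
step_arm(targets=[{"travel": [0.013,-0.08,0],"angular": [0,0,-0.12],"gripper": 0.6},{"travel": [0.026,-0.16,0],"angular": [0,0,-0.25],"gripper": 0.6},{"travel": [0.039,-0.24,0],"angular": [0,0,-0.38],"gripper": 0.6},{"travel": [0.051,-0.3,-0.04],"angular": [0,0,-0.48],"gripper": 0.6},{"travel": [0.051,-0.324,-0.1],"angular": [0,0,-0.526],"gripper": 0.6},{"travel": [0.051,-0.324,-0.167],"angular": [0,0,-0.526],"gripper": 0.6},{"travel": [0.051,-0.324,-0.167],"angular": [0,0,-0.526],"gripper": 0.6},{"travel": [0.051,-0.324,-0.167],"angular": [0,0,-0.526],"gripper": 0.6},{"travel": [0.051,-0.324,-0.167],"angular": [0,0,-0.526],"gripper": 0.6},{"travel": [0.051,-0.324,-0.167],"angular": [0,0,-0.526],"gripper": 0.6}])

```text
t: 4.8
tool_pos: [0.5633, -0.0144, 0.1418]
tool_rot: [0.669, 3.065, 0.0]
contact_force: [-0.3, 0.5, -1.6]
opening: 0.0595
grip_force: 38.9
```

```bash
python3 -c "
from h import *
obs(); grab('wrist','w3');grab('scene','s3');obs()"
```

```text
t 4.8 tcp [563.3 -14.4 141.8] yaw_y 65.37 z [ 0.005 -0.001 -1.   ] open 59.5 grip 38.9 F [-0.3  0.5 -1.6] q [-0.16 -0.02  1.84 -0.    1.32 -1.3 ]
t 4.9 tcp [562.9 -14.6 141.2] yaw_y 65.35 z [ 0.004 -0.001 -1.   ] open 59.7 grip 38.9 F [ 0.2  0.1 -1.5] q [-0.16 -0.02  1.84 -0.    1.32 -1.3 ]
```

View pics/w3.png

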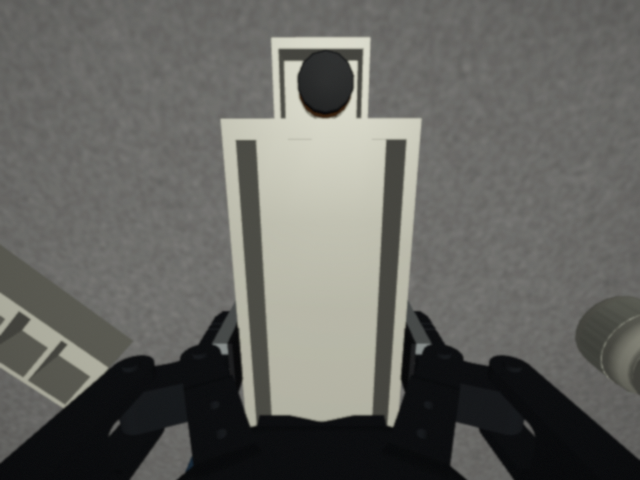

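The held tray's near edge is at row 119 (columns 221–420), and the bottom tray's near end rim is at row 37 (columns 272–370) with the jar cap at (325,82). Both are in one view, so I can measure the relative offset directly.

```bash
cat > rel.py <<'E'
import sys
from h import *
def edge(W,r0,r1,c0,c1,pol):
    """fit the horizontal-ish outer edge: subpixel row per column -> line; returns line coeffs"""
    g=cv2.GaussianBlur(cv2.cvtColor(W['img'],cv2.COLOR_RGB2GRAY),(3,3),0).astype(float)
    cs=np.arange(c0,c1); d=np.diff(g[r0:r1,cs],axis=0)*pol; k=d.argmax(0)
    return np.polyfit(cs,r0+k+.5,1)
def vedge(W,r0,r1,c0,c1,pol):
    g=cv2.GaussianBlur(cv2.cvtColor(W['img'],cv2.COLOR_RGB2GRAY),(3,3),0).astype(float)
    rs=np.arange(r0,r1); d=np.diff(g[r0:r1,c0:c1],axis=1)*pol; k=d.argmax(1)
    return np.polyfit(rs,c0+k+.5,1)
def corner(h,v):
    r=(h[0]*v[1]+h[1])/(1-h[0]*v[0]); return [np.polyval(v,r),r]
def endmid(W,h,l,r,z):
    p=ray(W,[corner(h,l),corner(h,r)],z)[:,:2]*1000
    print('  corners',p.round(1).tolist(),'width',np.linalg.norm(p[1]-p[0]).round(1))
    return p
E
cat > m3.py <<'E'
from rel import *
W=dict(np.load('pics/w3.npz'))
b=endmid(W,edge(W,30,45,285,360,1),vedge(W,45,100,262,285,1),vedge(W,45,100,360,380,-1),.046)
hh=edge(W,112,126,230,260,1); 
for rim in (.1418-.0138+.046,.172,):
    h=endmid(W,hh,vedge(W,130,220,215,240,1),vedge(W,130,220,405,428,-1),rim)
    ang=lambda p:np.degrees(np.arctan2(*(p[1]-p[0])[::-1]))
    u=(b[1]-b[0]);u/=np.linalg.norm(u); n=np.array([u[1],-u[0]]); 
    d=h.mean(0)-b.mean(0); print(rim,'ang b,h',ang(b),ang(h),'along(+x)',d@n,'side(u)',d@u,'n',n,'u',u)
E
python3 m3.py
```

```text
corners [[427.4, 12.9], [452.7, 68.2]] width 60.8
  corners [[476.3, -8.2], [500.4, 46.4]] width 59.7
0.174 ang b,h 65.3934181746884 66.23147358995791 along(+x) 52.85197316255062 side(u) 0.6086290466778479 n [ 0.90918828 -0.41638524] u [0.41638524 0.90918828]
  corners [[476.0, -8.7], [500.5, 47.0]] width 60.8
0.172 ang b,h 65.3934181746884 66.2314735899579 along(+x) 52.739239454862926 side(u) 0.6065094786605485 n [ 0.90918828 -0.41638524] u [0.41638524 0.90918828]
```

Call:
step_arm(targets=[{"travel": [-0.0017,0.0015,-0.04],"angular": [0,0,0],"gripper": 0.6},{"travel": [-0.0017,0.0015,-0.08],"angular": [0,0,0],"gripper": 0.6},{"travel": [-0.0017,0.0015,-0.118],"angular": [0,0,0],"gripper": 0.6},{"travel": [-0.0017,0.0015,-0.118],"angular": [0,0,0],"gripper": 0.6},{"travel": [-0.0017,0.0015,-0.118],"angular": [0,0,0],"gripper": 0.6},{"travel": [-0.0017,0.0015,-0.118],"angular": [0,0,0],"gripper": 0.6},{"travel": [-0.0017,0.0015,-0.118],"angular": [0,0,0],"gripper": 0.6},{"travel": [-0.0017,0.0015,-0.118],"angular": [0,0,0],"gripper": 0.6},{"travel": [-0.0017,0.0015,-0.118],"angular": [0,0,0],"gripper": 0.6}])

```text
t: 5.8
tool_pos: [0.561, -0.014, 0.0689]
tool_rot: [0.672, 3.068, 0.0]
contact_force: [-0.2, 0.6, -0.8]
opening: 0.0597
grip_force: 38.9
```

```bash
python3 -c "
from rel import *
obs(); W=grab('wrist','w4');obs()
g=cv2.cvtColor(W['img'],cv2.COLOR_RGB2GRAY)
print(g[30:128:3,285]); print(g[90,255:390:3])
for c in (250,320,390): print(g[60:125:2,c])
"
```

```text
t 5.8 tcp [561.  -14.   68.9] yaw_y 65.3 z [ 0.001 -0.    -1.   ] open 59.7 grip 38.9 F [-0.2  0.6 -0.8] q [-0.16  0.06  1.89  0.    1.19 -1.3 ]
t 5.85 tcp [560.9 -14.   68.6] yaw_y 65.31 z [ 0.001 -0.    -1.   ] open 59.6 grip 38.9 F [-0.6 -0.1 -1.4] q [-0.16  0.06  1.89  0.    1.19 -1.3 ]
[ 67  72 195 211 209 189 172 171 172 173 175 180 180 189 208 212 212 211
 212 212 212 211 212 212 211 212 211 211 211 210 209 209 209]
[204 206 192  80  74  77 189 210 211 212 212 212 193  64  14  21  35  39
  39  40  40  40  41  41  42  42  42  41  42  43  41  42  40  38  23  36
 184 216 207  77  68  70 172 214 213]
[121 122 123 123 121 119 116 112 110 109 109 109 109 109 109 110 111 112
 114 115 115 115 114 113 112 112 113 114 115 156 201 202 202]
[ 46  46  45  46  45  45  45  43  43  43  43  43  42  42  41  40  40  40
  39  39  32  18   7  14  36  38  47 120 122 189 213 213 213]
[206 206 201 199 197 194 193 190 190 188 186 181 174 173 169 161 157 151
 150 146 141 138 132 132 130 126 124 119 126 177 209 209 209]
```

```bash
cat > m4.py <<'E'
from rel import *
W=dict(np.load('pics/w4.npz'))
g=cv2.cvtColor(W['img'],cv2.COLOR_RGB2GRAY); print(g[5:40:2,[270,320,380]].T,g[60,225:265:2],g[60,370:415:2])
E
python3 m4.py
```

```text
[[206 206 200 126  67  66  65  66  66  66  66  66  66  67  69 110 144 144]
 [212 208 137  39  41  43  43  43  43  44  44  44  45  45  45  46  46  45]
 [211 211 195 105  66  66  65  66  66  67  66  66  65  66  66  66  67  67]] [108 108 110 112 112 111 109 107 107 108 108 108 110 155 203 205 206 200
 134  76] [ 32  46  66  68  67  74 154 210 212 212 206 140 108 108 107 107 106 106
 110 110 109 107 105]
```

```bash
cat > m4.py <<'E'
from rel import *
W=dict(np.load('pics/w4.npz'))
b=endmid(W,edge(W,4,18,275,375,-1),vedge(W,30,105,235,258,1),vedge(W,30,105,385,400,-1),.046)
h=endmid(W,edge(W,112,126,225,242,1),vedge(W,130,220,215,240,1),vedge(W,130,220,405,428,-1),.0689-.0138+.046)
u=(b[1]-b[0]);u/=np.linalg.norm(u); n=np.array([u[1],-u[0]]); d=h.mean(0)-b.mean(0)
ang=lambda p:np.degrees(np.arctan2(*(p[1]-p[0])[::-1]))
print('ang',ang(b),ang(h),'along',d@n+6,'side',d@u)
E
python3 m4.py
```

```text
corners [[433.3, 11.1], [458.2, 65.6]] width 60.0
  corners [[474.0, -7.8], [499.0, 46.6]] width 59.9
ang 65.43786371887583 65.31404780580468 along 50.95720108479694 side -0.2567992467202025
```

Call:
step_arm(targets=[{"travel": [-0.001,0.0009,0],"angular": [0,0,0],"gripper": 0.6},{"travel": [-0.001,0.0009,-0.005],"angular": [0,0,0],"gripper": 0.6},{"travel": [-0.001,0.0009,-0.01],"angular": [0,0,0],"gripper": 0.6},{"travel": [-0.001,0.0009,-0.015],"angular": [0,0,0],"gripper": 0.6},{"travel": [-0.001,0.0009,-0.018],"angular": [0,0,0],"gripper": 0.6},{"travel": [-0.001,0.0009,-0.021],"angular": [0,0,0],"gripper": 0.6},{"travel": [-0.001,0.0009,-0.023],"angular": [0,0,0],"gripper": 0.6},{"travel": [-0.001,0.0009,-0.023],"angular": [0,0,0],"gripper": 0.6},{"travel": [-0.001,0.0009,-0.023],"angular": [0,0,0],"gripper": 0.6}])

```text
t: 6.75
tool_pos: [0.56, -0.0134, 0.0544]
tool_rot: [0.672, 3.069, 0.0]
contact_force: [0.6, -0.6, -1.2]
opening: 0.0595
grip_force: 38.9
```

Call:
step_arm(targets=[{"travel": [0,0,-0.0015],"angular": [0,0,0],"gripper": 0.6},{"travel": [0,0,-0.003],"angular": [0,0,0],"gripper": 0.6},{"travel": [0,0,-0.0045],"angular": [0,0,0],"gripper": 0.6},{"travel": [0,0,-0.0045],"angular": [0,0,0],"gripper": 0.6},{"travel": [0,0,-0.0045],"angular": [0,0,0],"gripper": 0.6}])

```text
t: 7.25
tool_pos: [0.5605, -0.0134, 0.0529]
tool_rot: [0.671, 3.068, 0.0]
contact_force: [-2.3, -0.0, 5.3]
opening: 0.0592
grip_force: 39.7
```

Contact comes at the predicted home height. I release, rise and check.

Call:
step_arm(targets=[{"travel": [0,0,0],"angular": [0,0,0],"gripper": 0.75},{"travel": [0,0,0],"angular": [0,0,0],"gripper": 0.85},{"travel": [0,0,0],"angular": [0,0,0],"gripper": 1},{"travel": [0,0,0],"angular": [0,0,0],"gripper": 1},{"travel": [0,0,0],"angular": [0,0,0],"gripper": 1},{"travel": [0,0,0.03],"angular": [0,0,0],"gripper": 1},{"travel": [0,0,0.1],"angular": [0,0,0],"gripper": 1},{"travel": [0,0,0.18],"angular": [0,0,0],"gripper": 1},{"travel": [0,0,0.26],"angular": [0,0,0],"gripper": 1},{"travel": [0,0,0.34],"angular": [0,0,0],"gripper": 1}])

```text
t: 8.25
tool_pos: [0.5596, -0.0133, 0.2574]
tool_rot: [-0.672, -3.069, 0.0]
contact_force: [1.1, 0.2, 0.5]
opening: 0.0851
grip_force: 0.0
```

Call:
step_arm(targets=[{"travel": [0,0,0],"angular": [0,0,0],"gripper": 1},{"travel": [0,0,0],"angular": [0,0,0],"gripper": 1},{"travel": [0,0,0],"angular": [0,0,0],"gripper": 1}])

```text
t: 8.55
tool_pos: [0.5592, -0.0133, 0.2538]
tool_rot: [-0.671, -3.066, 0.0]
contact_force: [-0.1, -0.1, 0.6]
opening: 0.0853
grip_force: 0.0
```

```bash
python3 -c "
from h import *
obs(); W=grab('wrist','w5');S=grab('scene','s5')
i=S['img'][215:330,200:320,::-1]; i=cv2.resize(i,None,fx=4,fy=4,interpolation=cv2.INTER_CUBIC)
j=cv2.resize(W['img'][:,:,::-1],None,fx=.5,fy=.5)
c=np.zeros((460,800,3),np.uint8); c[:460,:480]=i; c[:240,480:]=j; cv2.imwrite('pics/c5.png',c)"
```

```text
t 8.55 tcp [559.2 -13.3 253.8] yaw_y 65.31 z [-0.003  0.    -1.   ] open 85.3 grip 0.0 F [-0.1 -0.1  0.6] q [-0.16 -0.11  1.74  0.    1.52 -1.3 ]
```

View pics/c5.png

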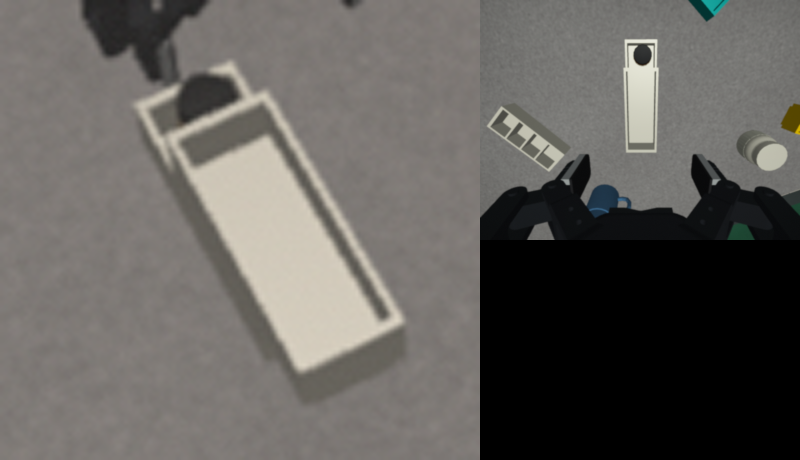

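The plain tray sits in the bottom tray, shifted away from the jar, and the jar cap is visible and upright in the open end. The divided tray is at the wrist view's left. I measure all three.

```bash
cat > m5.py <<'E'
from rel import *
W=dict(np.load('pics/w5.npz'))
g=cv2.cvtColor(W['img'],cv2.COLOR_RGB2GRAY)
import h as H
def at(box,z,thr):
    x0,y0,x1,y1=box; m=(g[y0:y1,x0:x1]>thr).astype(np.uint8)
    c=max(cv2.findContours(m,cv2.RETR_EXTERNAL,cv2.CHAIN_APPROX_NONE)[0],key=cv2.contourArea).reshape(-1,2)+[x0,y0]
    p=ray(W,c,z)[:,:2]*1000; (cx,cy),(w,h),a=cv2.minAreaRect(p.astype(np.float32))
    return np.round([cx,cy,w,h,a],1)
print('div',at((5,195,185,350),.046,150))
print('plain z.085',at((280,133,362,310),.085,150))
print('plain z.092',at((280,133,362,310),.092,150))
b=endmid(W,edge(W,72,90,295,345,1),vedge(W,85,125,282,298,1),vedge(W,85,125,345,362,-1),.046)
h=endmid(W,edge(W,130,142,330,350,1),vedge(W,145,280,282,300,1),vedge(W,145,280,348,366,-1),.085)
u=(b[1]-b[0]);u/=np.linalg.norm(u); n=np.array([u[1],-u[0]]); d=h.mean(0)-b.mean(0)
print('b centre',b.mean(0)+80*n,'along',d@n,'side',d@u)
E
python3 m5.py
```

```text
div [ 519.4 -270.   160.5   60.6   21.6]
plain z.085 [558.  -13.1  61.3 161.7  65.3]
plain z.092 [556.5 -12.5  60.  158.1  65.3]
  corners [[429.8, 17.2], [451.8, 67.6]] width 55.1
  corners [[465.6, 3.5], [495.1, 41.7]] width 48.2
b centre [514.17096882  10.43586945] along 44.130674138559314 side -2.3697638220850763
```

Call:
step_arm(targets=[{"travel": [-0.01,-0.08,0],"angular": [0,0,0.17],"gripper": 1},{"travel": [-0.02,-0.16,0],"angular": [0,0,0.35],"gripper": 1},{"travel": [-0.03,-0.24,0],"angular": [0,0,0.52],"gripper": 1},{"travel": [-0.045,-0.32,0],"angular": [0,0,0.7],"gripper": 1},{"travel": [-0.06,-0.39,0],"angular": [0,0,0.85],"gripper": 1},{"travel": [-0.066,-0.428,0],"angular": [0,0,1],"gripper": 1},{"travel": [-0.066,-0.428,0],"angular": [0,0,1],"gripper": 1}])

```text
t: 9.35
tool_pos: [0.5189, -0.2726, 0.2533]
tool_rot: [0.548, -3.091, -0.003]
contact_force: [-0.2, 0.1, -0.2]
opening: 0.0853
grip_force: 0.0
```

Call:
step_arm(targets=[{"travel": [0,0,0],"angular": [0,0,0.029],"gripper": 1},{"travel": [0,0,0],"angular": [0,0,0.029],"gripper": 1},{"travel": [0,0,0],"angular": [0,0,0.029],"gripper": 1},{"travel": [0,0,0],"angular": [0,0,0.029],"gripper": 1}])

```text
t: 9.75
tool_pos: [0.5207, -0.2692, 0.2556]
tool_rot: [-0.591, 3.085, 0.0]
contact_force: [0.0, -0.2, 0.6]
opening: 0.0857
grip_force: 0.0
```

```bash
python3 -c "
from h import *
obs(); W=grab('wrist','w6')
print(rect(W,(250,110,390,320)))"
```

```text
t 9.75 tcp [ 520.7 -269.2  255.6] yaw_y 111.68 z [ 0.  0. -1.] open 85.7 grip 0.0 F [ 0.  -0.2  0.6] q [-0.6  -0.05  1.68  0.    1.52 -2.55]
[ 518.8 -270.3  161.2   61.9   21.6]
```

Call:
step_arm(targets=[{"travel": [-0.003,-0.0018,-0.08],"angular": [0,0,0],"gripper": 1},{"travel": [-0.003,-0.0018,-0.16],"angular": [0,0,0],"gripper": 1},{"travel": [-0.003,-0.0018,-0.24],"angular": [0,0,0],"gripper": 1},{"travel": [-0.003,-0.0018,-0.31],"angular": [0,0,0],"gripper": 1},{"travel": [-0.003,-0.0018,-0.37],"angular": [0,0,0],"gripper": 1},{"travel": [-0.003,-0.0018,-0.407],"angular": [0,0,0],"gripper": 1},{"travel": [-0.003,-0.0018,-0.407],"angular": [0,0,0],"gripper": 1},{"travel": [-0.003,-0.0018,-0.407],"angular": [0,0,0],"gripper": 1},{"travel": [-0.003,-0.0018,-0.407],"angular": [0,0,0],"gripper": 1},{"travel": [-0.003,-0.0018,-0.407],"angular": [0,0,0],"gripper": 1}])

```text
t: 10.8
tool_pos: [0.5201, -0.2722, 0.0138]
tool_rot: [-0.589, 3.083, -0.005]
contact_force: [-0.4, 0.1, 0.6]
opening: 0.0853
grip_force: 0.0
```

Call:
step_arm(squeeze=35, targets=[{"travel": [0,0,0],"angular": [0,0,0],"gripper": 0.75},{"travel": [0,0,0],"angular": [0,0,0],"gripper": 0.6},{"travel": [0,0,0],"angular": [0,0,0],"gripper": 0.6},{"travel": [0,0,0],"angular": [0,0,0],"gripper": 0.6},{"travel": [0,0,0],"angular": [0,0,0],"gripper": 0.6},{"travel": [0,0,0],"angular": [0,0,0],"gripper": 0.6}])

```text
t: 11.4
tool_pos: [0.5191, -0.2716, 0.0125]
tool_rot: [-0.589, 3.085, -0.001]
contact_force: [-1.7, 1.6, 6.7]
opening: 0.0594
grip_force: 40.1
```

Call:
step_arm(targets=[{"travel": [0,0,0.03],"angular": [0,0,0],"gripper": 0.6},{"travel": [0,0,0.1],"angular": [0,0,0],"gripper": 0.6},{"travel": [0,0,0.18],"angular": [0,0,0],"gripper": 0.6},{"travel": [0,0,0.26],"angular": [0,0,0],"gripper": 0.6},{"travel": [0,0.04,0.32],"angular": [0,0,-0.1],"gripper": 0.6},{"travel": [0,0.1,0.36],"angular": [0,0,-0.25],"gripper": 0.6},{"travel": [-0.005,0.17,0.36],"angular": [0,0,-0.4],"gripper": 0.6},{"travel": [-0.005,0.24,0.36],"angular": [0,0,-0.55],"gripper": 0.6},{"travel": [-0.01,0.3,0.36],"angular": [0,0,-0.7],"gripper": 0.6},{"travel": [-0.01,0.35,0.36],"angular": [0,0,-0.85],"gripper": 0.6}])

```text
t: 12.4
tool_pos: [0.5115, -0.0593, 0.2262]
tool_rot: [-0.461, -3.106, -0.0]
contact_force: [-0.5, 0.3, -1.9]
opening: 0.0594
grip_force: 39.2
```

Call:
step_arm(targets=[{"travel": [0,0.06,0],"angular": [0,0,-0.1],"gripper": 0.6},{"travel": [0,0.115,0],"angular": [0,0,-0.179],"gripper": 0.6},{"travel": [0,0.115,-0.05],"angular": [0,0,-0.179],"gripper": 0.6},{"travel": [0,0.115,-0.08],"angular": [0,0,-0.179],"gripper": 0.6},{"travel": [0,0.115,-0.08],"angular": [0,0,-0.179],"gripper": 0.6},{"travel": [0,0.115,-0.08],"angular": [0,0,-0.179],"gripper": 0.6},{"travel": [0,0.115,-0.08],"angular": [0,0,-0.179],"gripper": 0.6},{"travel": [0,0.115,-0.08],"angular": [0,0,-0.179],"gripper": 0.6}])

```text
t: 13.2
tool_pos: [0.5134, 0.0073, 0.1809]
tool_rot: [0.672, 3.066, 0.0]
contact_force: [0.7, -0.1, -2.7]
opening: 0.0594
grip_force: 39.1
```

```bash
python3 -c "
from h import *
obs(); W=grab('wrist','w7');grab('scene','s7');grab('top','t7');obs()"
```

```text
t 13.2 tcp [513.4   7.3 180.9] yaw_y 65.28 z [ 0.002 -0.    -1.   ] open 59.4 grip 39.1 F [ 0.7 -0.1 -2.7] q [-0.13 -0.18  1.92  0.    1.4  -1.27]
t 13.35 tcp [513.1   7.5 180.3] yaw_y 65.28 z [ 0.002 -0.    -1.   ] open 59.4 grip 39.1 F [ 0.4  0.2 -2.6] q [-0.13 -0.18  1.92 -0.    1.4  -1.27]
```

View pics/w7.png

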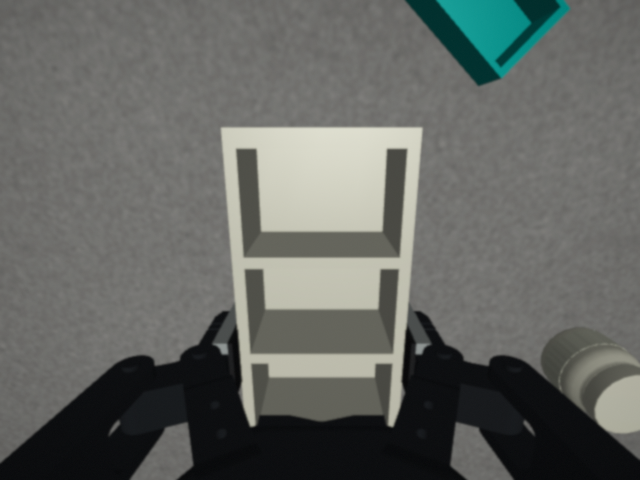

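The divided tray hangs level. Its near rim edge is at row 127, columns 221–422, and it covers the stack from the wrist's view. I work out its in-hand offset and refine where the stack sits from w5.

```bash
cat > m7.py <<'E'
from rel import *
W=dict(np.load('pics/w7.npz')); n=np.array([.909,-.4165]);u=np.array([.4165,.909])
h=endmid(W,edge(W,120,134,232,412,1),vedge(W,140,220,215,240,1),vedge(W,140,220,405,428,-1),.1806-.0125+.046)
c=h.mean(0)+80*n; print('held c',c,'offset from TCP',(c-[513.2,7.4])@n,(c-[513.2,7.4])@u)
V=dict(np.load('pics/w5.npz'))
g=cv2.cvtColor(V['img'],cv2.COLOR_RGB2GRAY)
for r in (90,120,150,200,250): print(r,g[r,280:300],g[r,345:365])
for c in (292,296,350): print(c,g[70:95,c],g[128:150,c],g[290:310,c])
E
python3 m7.py
```

```text
corners [[428.5, 12.8], [453.5, 67.2]] width 59.9
held c [513.74803221   6.70675707] offset from TCP 0.7868969546204736 -0.40190240493185836
90 [122 123 123 123 123 124 125 126 139 176 213 225 222 199 147 102  95 106
 111 111] [125 117 102 102 145 197 224 227 214 181 142 125 123 122 123 123 123 122
 122 121]
120 [120 120 122 124 125 125 125 125 128 145 181 213 224 219 191 142 135 180
 213 225] [223 198 149 128 171 213 224 217 189 148 124 121 119 118 118 117 116 115
 115 115]
150 [122 121 122 122 122 126 143 177 208 218 213 192 144 113 140 187 213 221
 220 221] [224 223 217 193 142 108 141 189 216 222 217 197 156 130 124 124 124 126
 126 126]
200 [122 121 120 120 121 121 121 128 154 187 205 207 194 162 122 126 167 198
 209 211] [211 206 182 135 106 134 179 204 209 199 175 140 122 121 122 121 120 120
 117 117]
250 [123 123 123 125 124 123 121 119 121 135 164 190 199 195 169 126 113 150
 186 199] [197 177 138 108 129 171 195 198 186 158 130 119 117 118 120 120 120 119
 118 117]
292 [117 117 118 119 120 120 123 134 165 204 223 228 228 228 228 227 224 223
 222 223 222 222 222 223 223] [222 222 221 220 218 217 218 219 222 223 223 223 222 217 198 165 146 144
 143 143 143 142] [184 184 181 178 176 176 176 175 175 175 173 170 169 166 157 139 124 119
 118 117]
296 [123 121 121 119 115 114 113 124 159 202 224 228 229 229 225 204 155 102
  81  82  95 127 154 164 164] [129 128 128 128 129 134 155 188 214 222 224 223 223 222 220 217 215 214
 214 214 214 214] [129 132 132 134 135 135 137 139 150 170 188 196 195 193 178 150 126 120
 119 119]
350 [115 116 117 118 119 118 120 135 176 218 229 231 231 230 229 223 209 200
 198 197 197 197 197 198 203] [215 215 215 214 214 214 216 221 224 225 226 225 224 213 184 143 116 109
 106 106 108 109] [189 190 189 190 190 190 190 190 191 192 195 197 195 192 178 151 129 119
 117 116]
```

```bash
cat > m8.py <<'E'
from rel import *
V=dict(np.load('pics/w5.npz'))
b=ray(V,[[288.4,78.1],[354.7,78.1]],.046)[:,:2]*1000
for z in (.085,.092):
    p=ray(V,[[286.3,134.5],[357.2,134.5],[292,304.3],[351.9,304.3]],z)[:,:2]*1000
    u=(b[1]-b[0]);w=np.linalg.norm(u);u/=w; n=np.array([u[1],-u[0]]); d=p.mean(0)-(b.mean(0)+80*n)
    l=p[2:].mean(0)-p[:2].mean(0)
    print(z,'bw',w,'bc',b.mean(0)+80*n,'yaw',np.degrees(np.arctan2(u[1],u[0])),'plain c',p.mean(0),'len',np.linalg.norm(l),'wid',np.linalg.norm(p[1]-p[0]),np.linalg.norm(p[3]-p[2]),'along',d@n,'side',d@u)
E
python3 m8.py
```

```text
0.085 bw 60.98993604034428 bc [512.76917125   7.50135221] yaw 65.30333335420161 plain c [558.27180732 -13.0423792 ] len 159.711990130354 wid 60.576124506106666 59.2461107853031 along 49.9240861700482 side 0.34700091666739397
0.092 bw 60.98993604034428 bc [512.76917125   7.50135221] yaw 65.30333335420161 plain c [556.75592351 -12.35053249] len 156.1175752779419 wid 59.21282221772742 57.91274125944262 along 48.25779309580503 side 0.34220832126428746
```

The plain tray is home: its rim length is 159.7 mm at z = 85 mm, it sits 49.9 mm along and 0.3 mm sideways. I shift (-0.9,+1.0) mm and descend to just above its rim.

Call:
step_arm(targets=[{"travel": [-0.0015,0.0017,-0.04],"angular": [0,0,0],"gripper": 0.6},{"travel": [-0.0015,0.0017,-0.08],"angular": [0,0,0],"gripper": 0.6},{"travel": [-0.0015,0.0017,-0.11],"angular": [0,0,0],"gripper": 0.6},{"travel": [-0.0015,0.0017,-0.128],"angular": [0,0,0],"gripper": 0.6},{"travel": [-0.0015,0.0017,-0.128],"angular": [0,0,0],"gripper": 0.6},{"travel": [-0.0015,0.0017,-0.128],"angular": [0,0,0],"gripper": 0.6},{"travel": [-0.0015,0.0017,-0.128],"angular": [0,0,0],"gripper": 0.6},{"travel": [-0.0015,0.0017,-0.128],"angular": [0,0,0],"gripper": 0.6},{"travel": [-0.0015,0.0017,-0.128],"angular": [0,0,0],"gripper": 0.6},{"travel": [-0.0015,0.0017,-0.128],"angular": [0,0,0],"gripper": 0.6}])

```text
t: 14.35
tool_pos: [0.512, 0.0087, 0.1031]
tool_rot: [0.672, 3.068, 0.0]
contact_force: [0.7, -0.2, -2.4]
opening: 0.0598
grip_force: 39.1
```

```bash
cat > m9.py <<'E'
from rel import *
obs(); W=grab('wrist','w8'); n=np.array([.909,-.4165])
z=ctrl.get_obs()['tool_pos'][2]-.0125+.046
h=endmid(W,edge(W,120,134,232,412,1),vedge(W,140,220,215,240,1),vedge(W,140,220,405,428,-1),z)
print('held c',h.mean(0)+80*n)
E
python3 m9.py
```

```text
t 14.35 tcp [512.    8.7 103.1] yaw_y 65.3 z [ 0.001 -0.    -1.   ] open 59.8 grip 39.1 F [ 0.7 -0.2 -2.4] q [-0.13 -0.1   1.99 -0.    1.26 -1.27]
  corners [[427.1, 14.2], [452.1, 68.6]] width 59.9
held c [512.32187502   8.0453414 ]
```

Call:
step_arm(targets=[{"travel": [0.0008,-0.0004,-0.005],"angular": [0,0,0],"gripper": 0.6},{"travel": [0.0008,-0.0004,-0.01],"angular": [0,0,0],"gripper": 0.6},{"travel": [0.0008,-0.0004,-0.014],"angular": [0,0,0],"gripper": 0.6},{"travel": [0.0008,-0.0004,-0.017],"angular": [0,0,0],"gripper": 0.6},{"travel": [0.0008,-0.0004,-0.018],"angular": [0,0,0],"gripper": 0.6},{"travel": [0.0008,-0.0004,-0.018],"angular": [0,0,0],"gripper": 0.6},{"travel": [0.0008,-0.0004,-0.018],"angular": [0,0,0],"gripper": 0.6}])

```text
t: 15.1
tool_pos: [0.5122, 0.0085, 0.0919]
tool_rot: [0.672, 3.069, 0.0]
contact_force: [-0.4, 0.1, -2.7]
opening: 0.0598
grip_force: 39.1
```

Call:
step_arm(targets=[{"travel": [0,0,-0.0015],"angular": [0,0,0],"gripper": 0.6},{"travel": [0,0,-0.003],"angular": [0,0,0],"gripper": 0.6},{"travel": [0,0,-0.004],"angular": [0,0,0],"gripper": 0.6},{"travel": [0,0,-0.004],"angular": [0,0,0],"gripper": 0.6},{"travel": [0,0,-0.004],"angular": [0,0,0],"gripper": 0.6}])

```text
t: 15.6
tool_pos: [0.5125, 0.0085, 0.0905]
tool_rot: [0.672, 3.068, -0.0]
contact_force: [-3.7, 0.6, 5.8]
opening: 0.0598
grip_force: 40.1
```

Contact again at the predicted home height (TCP 90.5 mm). I release and withdraw.

Call:
step_arm(targets=[{"travel": [0,0,0],"angular": [0,0,0],"gripper": 0.75},{"travel": [0,0,0],"angular": [0,0,0],"gripper": 0.85},{"travel": [0,0,0],"angular": [0,0,0],"gripper": 1},{"travel": [0,0,0],"angular": [0,0,0],"gripper": 1},{"travel": [0,0,0],"angular": [0,0,0],"gripper": 1},{"travel": [0,0,0.03],"angular": [0,0,0],"gripper": 1},{"travel": [0,0,0.1],"angular": [0,0,0],"gripper": 1},{"travel": [0,0,0.18],"angular": [0,0,0],"gripper": 1},{"travel": [0,0,0.26],"angular": [0,0,0],"gripper": 1},{"travel": [0,0,0.3],"angular": [0,0,0],"gripper": 1}])

```text
t: 16.6
tool_pos: [0.5138, 0.0083, 0.275]
tool_rot: [0.67, 3.062, 0.001]
contact_force: [-0.0, 0.0, 0.7]
opening: 0.0854
grip_force: 0.0
```

Call:
step_arm(targets=[{"travel": [0,0,0],"angular": [0,0,0],"gripper": 1},{"travel": [0,0,0],"angular": [0,0,0],"gripper": 1},{"travel": [0,0,0],"angular": [0,0,0],"gripper": 1},{"travel": [0,0,0],"angular": [0,0,0],"gripper": 1}])

```text
t: 17.0
tool_pos: [0.5112, 0.0086, 0.267]
tool_rot: [-0.671, -3.065, 0.001]
contact_force: [-0.3, 0.8, -0.7]
opening: 0.0856
grip_force: 0.0
```

```bash
python3 -c "
from rel import *
obs(); W=grab('wrist','w9');S=grab('scene','s9')
i=S['img'][205:320,190:310,::-1]; i=cv2.resize(i,None,fx=4,fy=4,interpolation=cv2.INTER_CUBIC)
j=cv2.resize(W['img'][:,:,::-1],None,fx=.5,fy=.5)
c=np.zeros((460,800,3),np.uint8); c[:460,:480]=i; c[:240,480:]=j; cv2.imwrite('pics/c9.png',c)
g=cv2.cvtColor(W['img'],cv2.COLOR_RGB2GRAY)
m=np.zeros_like(g); m[60:330,250:400]=(g[60:330,250:400]>160)
c=max(cv2.findContours(m,cv2.RETR_EXTERNAL,cv2.CHAIN_APPROX_NONE)[0],key=cv2.contourArea).reshape(-1,2)
for z in (.124,.131):
  print(z,cv2.minAreaRect((ray(W,c,z)[:,:2]*1000).astype(np.float32)))
"
```

```text
t 17.0 tcp [511.2   8.6 267. ] yaw_y 65.31 z [-0.004  0.001 -1.   ] open 85.6 grip 0.0 F [-0.3  0.8 -0.7] q [-0.13 -0.24  1.83  0.    1.56 -1.27]
0.124 ((517.185302734375, 5.7779388427734375), (60.74565124511719, 169.0271453857422), 65.3619384765625)
0.131 ((515.3676147460938, 6.608615875244141), (59.25507736206055, 164.87969970703125), 65.36286163330078)
```

View pics/c9.png

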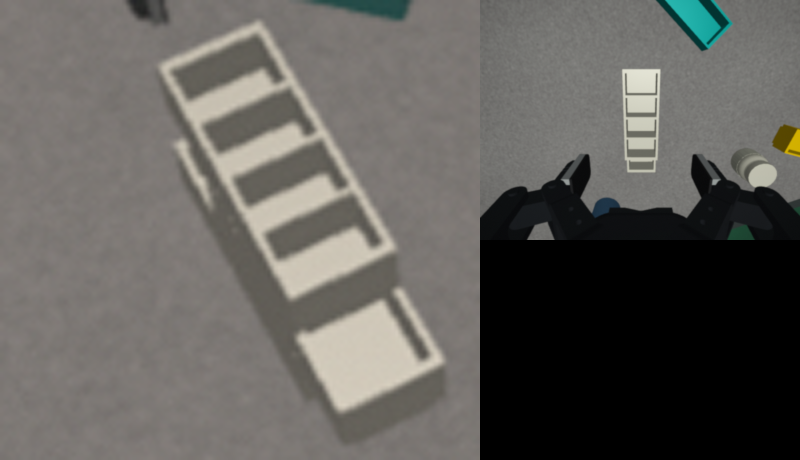

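The divided tray lies on top, stepped back over the bottom tray, with the plain tray's end showing beyond it. I make one numeric check of its rim corners (scene crop, z = 124 mm) before handing in.

```bash
python3 -c "
from h import *
S=dict(np.load('pics/s9.npz'))
q=np.array([[160,67],[262,22],[395,248],[290,298]])/4+[190,205]-.4
for z in (.124,.131):
  p=ray(S,q,z)[:,:2]*1000; l=lambda a,b:np.linalg.norm(p[a]-p[b]).round(1)
  print(z,p.mean(0).round(1),'near w',l(0,1),'far w',l(2,3),'len',l(1,2),l(0,3))
q=np.array([[302,340],[340,412],[443,360],[400,290]])/4+[190,205]-.4
W=dict(np.load('pics/w9.npz')); g=cv2.cvtColor(W['img'],cv2.COLOR_RGB2GRAY)
for c in (300,320,340): print(c,np.diff(g[130:150,c].astype(int)),g[305:350,c])
for r in (150,200,250): print(r,g[r,280:300],g[r,340:365])
"
```

```text
0.124 [514.6   6.6] near w 59.7 far w 58.9 len 157.5 157.5
0.131 [517.8   3.6] near w 59.3 far w 58.5 len 156.5 156.4
300 [ 0  1  2  1  2  5 17 36 30 12  1  0 -1  0  0  0  0  0 -1] [104 105 105 105 104 105 105 107 122 153 183 194 195 194 189 175 160 145
 124 107 100  99 101 101 102 102 102 103 104 105 106 105 109 123 154 183
 193 192 184 163 135 120 116 116 116]
320 [ 0  0  1 -1  0  2 19 37 33 11  1  0  0  0  0  0 -1  0  0] [105 105 105 104 104 105 105 105 116 146 180 194 195 195 195 195 192 178
 149 119 106 104 104 104 104 104 105 104 105 104 104 104 108 121 153 182
 193 193 184 165 137 123 121 121 121]
340 [ 0 -1  1  1  1  4 20 37 32 12  1  0 -1  0  0  0  0  0  0] [105 105 104 104 104 104 105 106 115 147 181 194 195 195 196 195 191 174
 141 114 105 105 105 104 104 104 104 104 103 104 104 105 107 122 152 182
 192 192 184 163 136 122 120 120 121]
150 [125 125 123 135 168 203 217 219 213 186 133  99 123 171 207 219 221 221
 221 221] [223 223 223 223 223 223 224 224 223 222 213 182 126  95 125 175 211 221
 219 205 172 138 124 123 123]
200 [122 121 120 121 126 145 177 200 208 204 186 146 108 114 157 194 208 210
 210 211] [212 212 212 211 212 212 212 211 209 196 162 113  98 134 180 204 210 205
 185 148 125 121 123 123 122]
250 [118 119 120 122 123 124 132 159 188 199 198 187 155 113 105 143 183 199
 201 201] [202 201 202 202 202 202 202 197 179 140 103 107 149 186 200 199 186 157
 131 119 118 117 119 119 120]
```

```bash
python3 -c "
from h import *
V=dict(np.load('pics/w9.npz'))
for z in (.124,.131):
  p=ray(V,[[283.7,137.7],[360.5,137.7],[289.5,322.8],[354.6,322.8]],z)[:,:2]*1000
  l=lambda a,b:np.linalg.norm(p[a]-p[b]).round(1); print(z,p.mean(0).round(1),'len',l(0,2),l(1,3),'w',l(0,1),l(2,3))
q=ray(V,[[300,344.8],[340,344.8]],.085)[:,:2].mean(0)*1000; n=np.array([.909,-.4165]); print('plain far end along from bottom centre',(q-[512.8,7.5])@n)
"
```

```text
0.124 [514.2   7.2] len 162.8 162.8 w 60.3 60.0
0.131 [512.4   8. ] len 158.8 158.8 w 58.9 58.6
plain far end along from bottom centre 130.9341303828308
```

Near and far widths match (60.3 and 60.0 mm), so the tray is level. The centre is about 1.5 mm off the bottom tray's. The small excess in length is a sliver of the plain tray's bright floor behind the far rim, and contact height was exactly the home height. I hand in.

```bash
python3 -c "
from station import ctrl
print(ctrl.finish_job())"
```

```text
the job is handed in; nothing more can be done
None
```

I built the stepped stack and handed it in: the plain tray measured home one step away from the jar, and the divided tray is level and within about 1.5 mm of straight above the bottom tray. Its feet were judged home by contact height rather than seen. No verdict came back.

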